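# Slide the bean tin past scale and tamping stand into its dock

### The arm

A 6-joint arm with a two-finger parallel gripper is mounted at the origin on the work surface. World frame = base frame: x ahead of the robot, y to its left, z up, the work surface at z = 0. Lengths are in m, angles in rad, forces in N, time in s.
With the tool pointing down it reaches from about 0.375 to 0.9 m from the base axis. Payload 3.1 kg.
Tool frame: the origin (TCP) lies midway between the tips of the shut fingers; the grasp point (between the pads) lies 19 mm behind it (manip.hold_point_z is the distance from the TCP to the grasp point, in m); x points along the fingers, y is the direction in which the jaws open and shut, and the axes are right-handed (so a half turn about x gives the same grasp; the last joint's range is limited). The gripper opens to 85 mm and grips with 20 to 120 N. Pads are 22 mm wide; open, the fingers measure 114 mm over their backs; the gripper's body (76 mm by 85 mm) begins 54 mm behind the grasp point. The pads swing forward as they close: fully open they stand 13 mm farther back than shut.
Start: joints at [-1.331, 0.527, 1.433, -0, 1.181, -0.178], TCP at [0.254, -0.571, 0.231] pointing down, gripper open.
Joint ranges: [-3.08, 3.08], [-0.75, 2.2], [0.22, 2.44], [-1.43, 4.57], [0, 2.65], [-2.85, 2.85]. Speed limits (rad/s): [2.79, 2.79, 3.14, 3.14, 3.14, 3.14].

### API

Orientations are given as a unit quaternion [x, y, z, w].
In Python, from station import manip, snapshot gives the robot as it stands.
- The arm moves only by the tool play_rows, never from a script. Its argument "series" is a list of rows, each a list of 4 numbers: the shift along the tool's x, y, z in m, then the turn about the tool's x in degrees. In form: [[tx, ty, tz, spin], ...]. A call has 1 to 20 rows; each row is the pose to reach, as a shift and turn from the pose measured when the call began, along the tool's axes at that moment; what a row does not reach only later rows make up. A row lasts 1/10 s, in which the tool goes at most 50 mm and 8.59 degrees, less where a joint would pass 70% of its speed; a pose out of reach is approached as far as the arm can. A call with a gripper value outside its range is refused whole. "claw" is the opening in per cent of the stroke, from 0 (shut) to 100 (fully open), set as the call begins (left out, the last holds). The fingers move at their own pace and stop on an object; "force" is the grip in N (left out, the last holds). Time passes only in rows, so rows that repeat a pose let the fingers close. It gives the time, the measured TCP pose, the force and the opening at its end, in the units of the state.
- manip.sense(): the state, without advancing time (a new reading comes with each control period).
- snapshot(name): name is "side" or "top"; returns a dict with "image" (384x512x3 uint8, blue, green, red), "depth" (384x512 float32, m along the optical axis (not along the pixel's ray), 0 where there is no reading), "fov_y" (degrees; the focal length in pixels is half the picture's height over the tangent of half this angle, whatever the lens; pixels are square), "cx", "cy" (the principal point, pixels), "dist" ([k1, k2, p1, p2, k3] as OpenCV has them; the pictures are not rectified), "R" (3x3) and "t" (3): a world point X has camera coordinates R X + t. Camera axes: x right, y down, z forward; pixel columns grow to the right and rows downward; lengths in m; the calibration is good to about 2 mm. A picture is of the moment at which its call begins.
- manip.sign_off(): hands the job in, once; it reports no verdict.
The state is a dict: "t": time; "q": joint angles; "qd": joint speeds; "tau": joint torques, N m; "tcp_pos": TCP position; "tool_rot": TCP orientation; "force": force on the tool from outside, world axes, zero at the start; "ft_torque": the same for the moment, N m; "finger_gap": opening from 0.0 (shut) to 1.0 (fully open).
Only numpy, scipy, OpenCV 4.12 (cv2) and the standard library are available. Lean on these libraries where they do the work, as an engineer would, in place of code of your own. Each camera call takes 0.05 s, during which the arm holds its last target.

### The job

Push the round steel tin along the counter, through the gap between the fixed scale and the tamping stand without touching either, and into the dock. Press it home firmly but gently against the sprung switch plate at the back of the dock, hold the pressure for about a second, then let go and leave it standing in the dock; keep the tin flat on the counter and leave everything else where it is.

Things in the scene. Friction and masses are not known exactly. Their poses are not given: they have to be found in the camera images.
- tin_center (a point): Closed round steel tin, 112 mm across and 55 mm tall, 0.35 to 0.7 kg, standing flat on the counter (too wide to grasp: push it, e.g. cradled in front of two partly opened fingers near the counter). Point at its centre, 27.5 mm above the counter.
- dock_seat (a point): Point on the counter in the fixed dock, on its centre line; +x points INTO the dock (the way the tin goes in), z up. A sprung upright rubber plate at the back (70 mm wide, 8 to 42 mm high) stops the tin. Where the plate stands is set differently each time and NOT told: the tin's centre is at x = 0 to 20 mm here when it first touches. It must be felt.
- dock_back (a point): Point on the counter at the front of the dock's black housing (75 mm tall), 95 mm in from dock_seat, same axes. The sprung plate stands before it: 2 N per mm from first touch, 12 mm travel. Its switch makes at 4 N from the tin, breaks above 15 N: press about 8 N more than sliding the tin takes (1 to 8 N, varies) and hold. Let go, it pushes the tin back a few mm; that is fine.
- scale: Brewing scale, fixed to the counter: flat black block, 120 mm (its x) by 130 mm (its y), 30 mm tall. Origin: centre of its underside. An obstacle, not to be touched.
- tamp_stand: Tamping stand, screwed down: wooden block 90 x 90 mm, 48 mm tall. Origin: centre of its underside. An obstacle, not to be touched. Scale and stand are side by side across the way from tin to dock, either one nearer the robot; between them is a gap of 140 to 200 mm.
- cup: white ceramic cup, 84 mm across, 55 mm tall, loose; a bystander. Origin: centre of its underside.
- pitcher: steel milk jug with a handle, 72 mm across, 70 mm tall, loose; a bystander. Origin: centre of its underside.
- timer: white timer puck lying flat, 60 x 70 x 22 mm, loose; a bystander. Origin: centre of its underside.
- spoon: steel cupping spoon lying flat, 160 mm long, loose; a bystander. Origin on its underside.
- pouch: standing black coffee pouch, 50 x 90 mm, 170 mm tall, loose; a bystander. Origin: centre of its underside.
- tamper: small steel disc weight, 54 mm across, 30 mm tall, loose; a bystander. Origin: centre of its underside.
- tin: The tin itself; origin at the centre of its underside.
- dock: The dock with its sprung plate; origin and axes as dock_seat. Two steel cheeks, 40 mm tall and 8 mm thick, run from x = 15 to 100 mm, inner faces 64 mm either side of the centre line (8 mm play beside the tin), flared in front out to x = -17 mm, y = 83 mm either side. Bare counter between them.
There are look-alikes about, which are no part of the job. Leave any orange look-alike of the dock alone.

How it is judged:
On the way, in this order (a step that is already met when the one before it is completed fails the run):
1. the tin is in the gap between the scale and the tamping stand (horizontal distance between tin_center and scale below 0.205 m and horizontal distance between tin_center and tamp_stand below 0.205 m).
2. the tin is between the dock's cheeks (y of tin_center in the frame of dock_seat between -0.012 and 0.012 m and x of tin_center in the frame of dock_seat above -0.03 m).
3. the tin is pressed on the sprung plate with 4 to 15 N for half a second (y of tin_center in the frame of dock_seat between -0.012 and 0.012 m and x of tin_center in the frame of dock_seat above -0.001 m and contact force between tin and dock above 4 N), for 0.5 s.
At the end, for the whole second after the job is handed in: The tin stands flat and still on the counter in the dock, its centre within 12 mm of the dock's centre line and no further out than 5 mm before the seat point, released, after having been pressed on the plate (y of tin_center in the frame of dock_seat between -0.012 and 0.012 m and x of tin_center in the frame of dock_seat above -0.005 m and angle between tin_center's own z axis and vertical below 0.06 rad and height (world z) of tin_center below 0.031 m and linear speed of tin below 0.01 m/s); the robot touches nothing.
It fails at once if the scale is touched by the tin or the robot (contact force between anything else and scale above 0.5 N).
It fails at once if the tamping stand is touched by the tin or the robot (contact force between anything else and tamp_stand above 0.5 N).
It fails at once if the tin is pushed into the dock with more than 15 N (contact force between tin and dock above 15 N).
It fails at once if the tin is lifted or tipped off the counter (height (world z) of tin_center above 0.04 m or angle between tin_center's own z axis and vertical above 0.2 rad).
It fails at once if a bystander is displaced by over 25 mm (distance of any of cup, pitcher, timer, spoon, pouch, tamper from where it was at the start of the episode above 0.025 m).
It also fails if it takes over 72 s, if anything falls off the work surface, if the arm or the gripper's body presses on something with over 40 N, if the wrist force passes 120 N, or if a joint passes its speed limit or range.

## Working session

There is one attempt and no reset: what is moved stays moved. The work goes in short steps, Python scripts to look and compute and a tool call to move; the robot and the scene stay as the last step left them, time stands still between calls to the robot, and variables do not carry over. Pictures are saved under pics/ and viewed, and the job is handed in when it is done.

Besides the shell and the picture viewer there is one more tool, called by a JSON object that holds its "api" and its "payload". play_rows: Moves the arm, as the interface text tells. Its arguments: {"type":"object","properties":{"series":{"type":"array","items":{"type":"array","items":{"type":"number"}}},"claw":{"type":"number"},"force":{"type":"number"}},"required":["series"]}

```bash
ls; mkdir -p pics; python3 - <<'E'
from station import manip, snapshot
import cv2,numpy as np
print(manip.sense())
for n in("top","side"):
    s=snapshot(n); cv2.imwrite(f"pics/{n}0.png",s["image"]); np.savez(f"{n}0.npz",**s)
    print(n,s["fov_y"],s["cx"],s["cy"],s["dist"],s["R"],s["t"])
E
```

```text
pics
{'t': 0.0, 'q': array([-1.33153747e+00,  5.28450054e-01,  1.43389434e+00,  2.43891090e-05,
        1.18140109e+00, -1.78499443e-01]), 'qd': array([ 5.73586314e-05, -1.13535000e-03, -2.84741789e-04,  3.04899230e-04,
        1.43468794e-04,  1.55337870e-03]), 'tau': array([-7.72729290e-04, -4.42353094e+01, -1.78023881e+01, -3.67002694e-04,
        8.27516225e-03, -4.46345041e-06]), 'tcp_pos': array([ 0.25343277, -0.5705344 ,  0.23034605]), 'tool_rot': array([-0.69172221, -0.1473859 ,  0.6917525 , -0.14586384]), 'force': array([-0.08564185,  0.60242528,  0.13092171]), 'ft_torque': array([0.03843621, 0.02037407, 0.01756147]), 'finger_gap': 1.004990716683996}
top 49.008789563388675 253.16996824213058 193.52422509675242 [-0.05378844  0.          0.          0.          0.        ] [[-0.03018581 -0.99940537  0.01666508]
 [-0.99383028  0.02822888 -0.10725902]
 [ 0.1067248  -0.01979996 -0.99409143]] [-0.01211432  0.49752345  1.21391159]
side 51.70192825148594 256.0257755440678 187.68382790798069 [-0.0364465  0.         0.         0.         0.       ] [[-0.78953069 -0.61366653 -0.00739392]
 [-0.38188571  0.5006862  -0.77683759]
 [ 0.48042126 -0.61051349 -0.6296576 ]] [0.39534104 0.25304434 0.94441885]
```

View pics/top0.png

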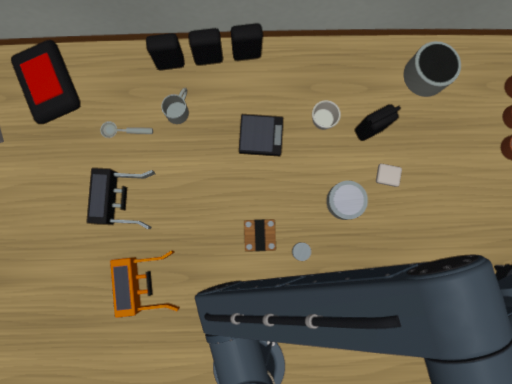

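View pics/side0.png

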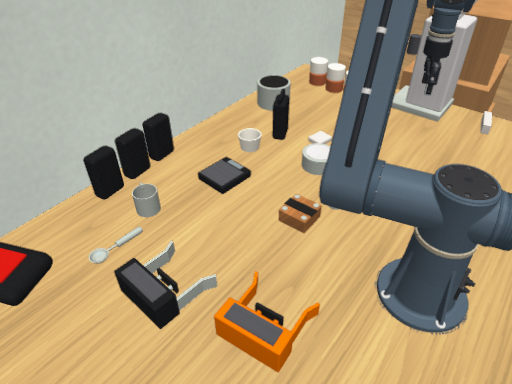

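The top view shows the tin at (348,200), scale (261,135), stand (260,235), the black dock at about (118,197) and its orange look-alike at (142,288). Next I measure each of them.

```bash
cat > h.py <<'E'
import cv2,numpy as np
def load(n): return dict(np.load(n+".npz"))
def K(s):
    f=s["image"].shape[0]/2/np.tan(np.radians(float(s["fov_y"]))/2)
    return np.array([[f,0,float(s["cx"])],[0,f,float(s["cy"])],[0,0,1]])
def onplane(s,px,z):
    px=np.asarray(px,float).reshape(-1,1,2)
    u=cv2.undistortPoints(px,K(s),s["dist"]).reshape(-1,2)
    d=np.c_[u,np.ones(len(u))]@s["R"]; c=-s["R"].T@s["t"]
    k=(z-c[2])/d[:,2]; return c+d*k[:,None]
def proj(s,P):
    return cv2.projectPoints(np.asarray(P,float).reshape(-1,3),cv2.Rodrigues(s["R"])[0],s["t"],K(s),s["dist"])[0].reshape(-1,2)
def cloud(s):
    h,w=s["depth"].shape
    g=np.stack(np.meshgrid(np.arange(w),np.arange(h)),-1).reshape(-1,1,2).astype(float)
    u=cv2.undistortPoints(g,K(s),s["dist"]).reshape(-1,2)
    d=s["depth"].reshape(-1,1)
    P=(np.c_[u,np.ones(len(u))]*d-s["t"])@s["R"]
    P[d[:,0]==0]=np.nan
    return P.reshape(h,w,3)
E
python3 - <<'E'
from h import *
s=load("top0");P=cloud(s)
Z=np.nan_to_num(P[...,2])
print("counter z",np.nanmedian(P[150:180,300:320,2]))
def comp(name,c0,c1,r0,r1,zl,zh):
    m=np.zeros(Z.shape,np.uint8); m[r0:r1,c0:c1]=((Z>zl)&(Z<zh))[r0:r1,c0:c1]
    q=P[m>0]; 
    if len(q)<5: print(name,len(q));return
    r=cv2.minAreaRect((q[:,:2]*1000).astype(np.float32))
    cc=cv2.minEnclosingCircle((q[:,:2]*1000).astype(np.float32))
    print(name,len(q),"rect",np.round(r[0],1),np.round(r[1],1),round(r[2],1),"circ",np.round(cc[0],1),round(cc[1],1),"z",np.round(np.percentile(q[:,2],[5,50,95]),3))
comp("tin",320,372,175,225,.045,.07)
comp("scale",232,290,108,162,.02,.045)
comp("stand",238,282,213,258,.035,.07)
comp("timer",374,405,160,190,.012,.035)
comp("cup",308,345,98,134,.035,.07)
comp("pouch",350,405,98,143,.03,.2)
comp("tamper",290,315,240,265,.018,.045)
comp("housing",80,125,160,230,.06,.09)
comp("cheekU",110,160,165,184,.02,.055)
comp("cheekL",110,155,212,235,.02,.055)
comp("plate",112,130,184,214,.02,.055)
im=cv2.resize(s["image"][155:245,75:175],None,fx=7,fy=6,interpolation=cv2.INTER_CUBIC)
cv2.imwrite("pics/dockcrop.png",cv2.resize(s["image"][155:240,75:175],None,fx=7,fy=7,interpolation=cv2.INTER_CUBIC))
E
```

```text
counter z 0.0006259952902614575
tin 1175 rect [ 469.4 -299.4] [113.1 109.4] 20.3 circ [ 469.1 -299.9] 57.0 z [0.052 0.056 0.06 ]
scale 1696 rect [676.6 -56. ] [130. 122.] 84.7 circ [676.9 -55.2] 86.2 z [0.025 0.03  0.034]
stand 983 rect [375.4 -41.9] [90.3 90. ] 0.6 circ [374.8 -42.7] 61.3 z [0.042 0.046 0.051]
timer 467 rect [ 544.7 -437.9] [72.5 61.7] 77.2 circ [ 543.8 -437. ] 42.8 z [0.016 0.022 0.026]
cup 227 rect [ 726.  -248.1] [80.8 81.9] 24.8 circ [ 725.9 -247.4] 42.2 z [0.037 0.052 0.059]
pouch 852 rect [ 686.2 -386.2] [50.3 90.4] 24.5 circ [ 686.1 -385.7] 46.8 z [0.046 0.147 0.17 ]
tamper 278 rect [ 324.7 -163.3] [52.8 52. ] 87.0 circ [ 323.7 -163.1] 27.1 z [0.026 0.031 0.035]
housing 1235 rect [499.6 412.9] [ 61.  161.1] 85.5 circ [499.1 413.1] 84.2 z [0.069 0.077 0.082]
cheekU 186 rect [568.8 327.8] [ 39.  118.1] 13.4 circ [554.8 324.6] 59.2 z [0.024 0.04  0.05 ]
cheekL 164 rect [429.  334.3] [114.4  35.9] 82.2 circ [429.9 334.1] 59.2 z [0.022 0.04  0.046]
plate 249 rect [491.9 368.7] [34.3 84.7] 85.2 circ [492.2 373.9] 43.5 z [0.023 0.035 0.046]
```

```bash
python3 - <<'E'
from h import *
s=load("top0")
cv2.imwrite("pics/tincrop.png",cv2.resize(s["image"][90:270,220:420],None,fx=3.3,fy=3.3,interpolation=cv2.INTER_CUBIC))
E
```

```text
(no output)
```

View pics/dockcrop.png

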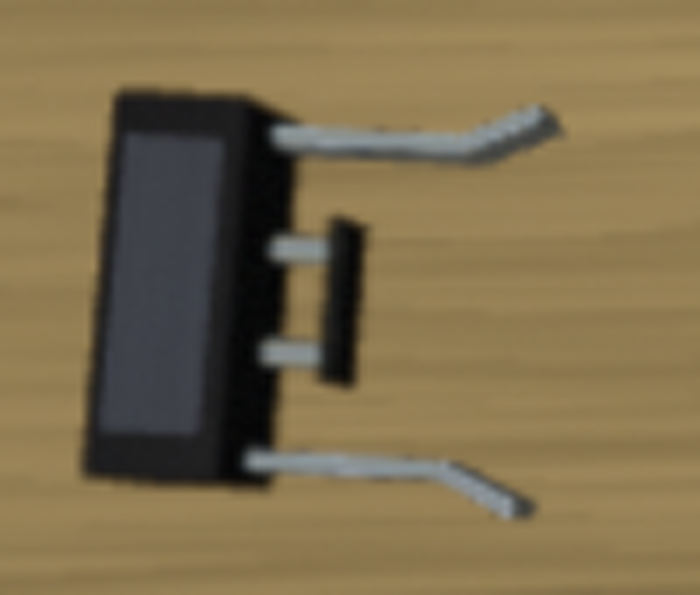

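View pics/tincrop.png

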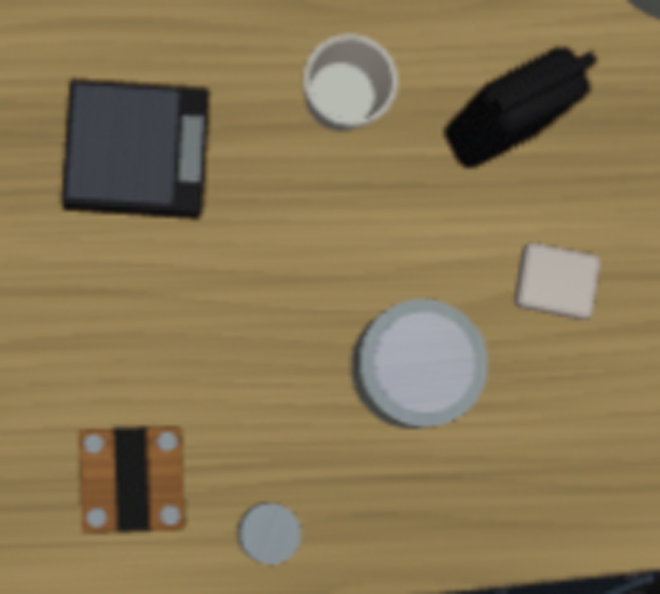

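```bash
python3 - <<'E'
from h import *
s=load("top0");P=cloud(s)
# colour/edge contour of the dock housing top & cheeks
hsv=cv2.cvtColor(s["image"],cv2.COLOR_BGR2HSV)
g=(hsv[...,1]<60)&(hsv[...,2]>95)
m=np.zeros(g.shape,np.uint8); m[160:240,110:160]=g[160:240,110:160]*255
n,l,st,ce=cv2.connectedComponentsWithStats(m)
for i in range(1,n):
    if st[i,4]>20:
        ys,xs=np.where(l==i); q=onplane(s,np.c_[xs,ys],0.04)
        print(i,st[i],"xy range",q.min(0).round(3),q.max(0).round(3))
        # straight part
        ymx=q[:,1].max()
        for lim in (0.06,0.075):
            b=q[q[:,1]>ymx-lim]; v=cv2.fitLine(b[:,:2].astype(np.float32),cv2.DIST_HUBER,0,.01,.01).ravel()
            print(lim,np.round(v,4),"ang",np.degrees(np.arctan2(v[0],v[1])).round(2),"x at y=.33,.36:",[(v[2]+(y-v[3])*v[0]/v[1]).round(4) for y in(.33,.36)])
# housing from depth: front face edge (toward -y)
Z=np.nan_to_num(P[...,2]); mm=np.zeros(Z.shape,bool); mm[160:230,80:125]=((Z>.066)&(Z<.09))[160:230,80:125]
b=cv2.boxPoints(cv2.minAreaRect((P[mm][:,:2]*1000).astype(np.float32)));print(b)
mask=((hsv[...,2]<100)).astype(np.uint8); mk=np.zeros_like(mask); mk[160:232,80:132]=mask[160:232,80:132]
c=max(cv2.findContours(mk,0,2)[0],key=cv2.contourArea); print(cv2.boxPoints(cv2.minAreaRect(c)))
for z in(.042,):print(onplane(s,[[75+330/7,155+218/7],[75+366/7,155+228/7],[75+320/7,155+380/7],[75+353/7,155+385/7]],z).round(4))
print('housing top corners',onplane(s,[[75+116/7,155+92/7],[75+247/7,155+98/7],[75+83/7,155+473/7],[75+220/7,155+483/7]],.075).round(4))
E
```

```text
1 [114 170  39   7 120] xy range [0.556 0.268 0.04 ] [0.573 0.38  0.04 ]
0.06 [0.0951 0.9955 0.5624 0.3502] ang 5.46 x at y=.33,.36: [np.float32(0.5605), np.float32(0.5633)]
0.075 [0.0826 0.9966 0.5619 0.3431] ang 4.74 x at y=.33,.36: [np.float32(0.5608), np.float32(0.5633)]
2 [114 189   8   4  29] xy range [0.511 0.359 0.04 ] [0.52  0.379 0.04 ]
0.06 [0.0805 0.9968 0.5169 0.3713] ang 4.62 x at y=.33,.36: [np.float32(0.5136), np.float32(0.516)]
0.075 [0.0805 0.9968 0.5169 0.3713] ang 4.62 x at y=.33,.36: [np.float32(0.5136), np.float32(0.516)]
3 [113 204   8   4  26] xy range [0.467 0.362 0.04 ] [0.476 0.382 0.04 ]
0.06 [0.1562 0.9877 0.4725 0.3716] ang 8.99 x at y=.33,.36: [np.float32(0.4659), np.float32(0.4707)]
0.075 [0.1562 0.9877 0.4725 0.3716] ang 8.99 x at y=.33,.36: [np.float32(0.4659), np.float32(0.4707)]
4 [110 219  39  10 122] xy range [0.404 0.28  0.04 ] [0.433 0.391 0.04 ]
0.06 [0.0469 0.9989 0.4264 0.3579] ang 2.69 x at y=.33,.36: [np.float32(0.4251), np.float32(0.4265)]
0.075 [0.0446 0.999  0.4259 0.348 ] ang 2.56 x at y=.33,.36: [np.float32(0.4251), np.float32(0.4264)]
[[416.89142 389.03625]
 [577.41766 376.1541 ]
 [582.2928  436.9037 ]
 [421.76654 449.78583]]
[[ 84.81706  222.64635 ]
 [ 91.09755  166.12196 ]
 [120.731705 169.41466 ]
 [114.45122  225.93904 ]]
[[0.5278 0.3548 0.042 ]
 [0.5232 0.3398 0.042 ]
 [0.4603 0.3588 0.042 ]
 [0.4578 0.3451 0.042 ]]
housing top corners [[0.5777 0.4332 0.075 ]
 [0.5736 0.3794 0.075 ]
 [0.4229 0.445  0.075 ]
 [0.4174 0.3894 0.075 ]]
```

Only the black dock at (118,197) has steel cheeks, and the one at (142,288) is the orange look-alike, so the black one is the target. I now work out the path and tool orientation.

```bash
cat >> h.py <<'E'
from scipy.spatial.transform import Rotation as Ro
A=np.radians(4.4); D=np.array([np.sin(A),np.cos(A)]); N=np.array([np.cos(A),-np.sin(A)]) # D into dock
SEAT=np.array([.4893,.289])
def st():
    from station import manip
    return manip.sense()
def rel(s,target):
    R=Ro.from_quat(s["tool_rot"]).as_matrix(); return R.T@(np.asarray(target)-s["tcp_pos"])
def yaw(s):
    R=Ro.from_quat(s["tool_rot"]).as_matrix(); w=R.T@np.r_[N,0]; 
    a=np.degrees(np.arctan2(w[2],w[1])); return (a+90)%180-90
E
python3 - <<'E'
from h import *
s=st(); print(Ro.from_quat(s["tool_rot"]).as_matrix().round(3)); print("spin",yaw(s), "q6",s["q"][5])
tin=np.array([.4694,-.2996]); p=tin-.072*D
print(p); print(rel(s,[*p,.15]),rel(s,[*p,.012]))
E
```

```text
[[-0.     0.406 -0.914]
 [ 0.002 -0.914 -0.406]
 [-1.    -0.002 -0.   ]]
spin -61.660139654170656 q6 -0.17854766932687327
[ 0.46387623 -0.3713878 ]
[ 0.08072371 -0.09653815 -0.27311571] [ 0.21872344 -0.09627255 -0.27306554]
```

{"api": "play_rows", "payload": {"series": [[0.01,-0.01,-0.03,-7],[0.02,-0.02,-0.06,-14],[0.03,-0.03,-0.09,-21],[0.04,-0.045,-0.12,-28],[0.05,-0.06,-0.15,-35],[0.06,-0.07,-0.18,-42],[0.07,-0.08,-0.21,-49],[0.08,-0.09,-0.24,-56],[0.08,-0.0965,-0.273,-61.7],[0.08,-0.0965,-0.273,-61.7],[0.08,-0.0965,-0.273,-61.7],[0.08,-0.0965,-0.273,-61.7]], "claw": 80, "force": 40}}

```text
t: 1.3
tcp_pos: [0.4632, -0.3718, 0.1506]
tool_rot: [0.519, 0.481, -0.519, 0.48]
force: [0.5, -0.6, 0.2]
finger_gap: 0.801
```

```bash
python3 - <<'E'
from h import *
s=st(); print(s["t"],s["tcp_pos"],s["q"],s["force"],s["finger_gap"],"spin",yaw(s)); print(Ro.from_quat(s["tool_rot"]).as_matrix().round(3))
from station import snapshot
k=snapshot("top"); cv2.imwrite("pics/top1.png",k["image"])
k=snapshot("side"); cv2.imwrite("pics/side1.png",k["image"])
tin=np.array([.4694,-.2996]); p=tin-.072*D; print(rel(s,[*p,.012]))
E
```

```text
1.3 [ 0.46323056 -0.371848    0.15057261] [-8.64630219e-01  5.88169560e-01  1.58563765e+00  6.18203712e-04
  9.69909575e-01 -7.87903261e-01] [ 0.51716118 -0.55456634  0.22863707] 0.8013791292984086 spin -0.01624844035774231
[[-0.001  0.997 -0.077]
 [ 0.002 -0.077 -0.997]
 [-1.    -0.001 -0.002]]
[ 0.13857253  0.00076592 -0.00025012]
```

View pics/top1.png

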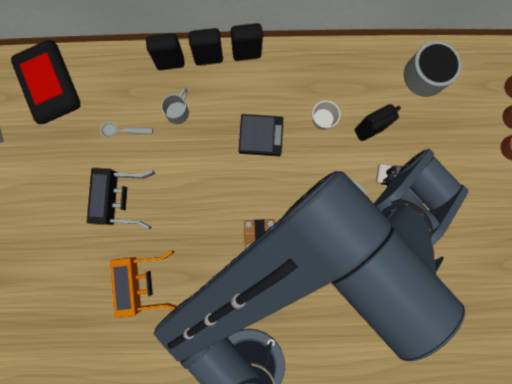

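View pics/side1.png

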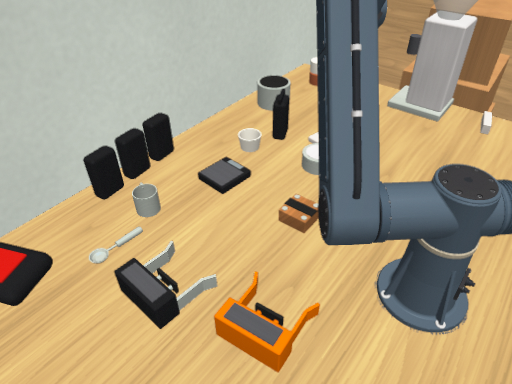

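{"api": "play_rows", "payload": {"series": [[0.02,0.001,0,0],[0.045,0.001,0,0],[0.07,0.001,0,0],[0.095,0.001,0,0],[0.115,0.001,0,0],[0.13,0.001,0,0],[0.1385,0.001,0,0],[0.1385,0.001,0,0],[0.1385,0.001,0,0]]}}

```text
t: 2.3
tcp_pos: [0.4641, -0.3727, 0.0128]
tool_rot: [0.519, 0.48, -0.519, 0.48]
force: [-0.3, 0.1, -0.1]
finger_gap: 0.8
```

```bash
python3 - <<'E'
from h import *
from station import snapshot
s=st(); print(s["t"],s["tcp_pos"],s["q"],s["force"],yaw(s))
k=snapshot("side"); cv2.imwrite("pics/side2.png",cv2.resize(k["image"][100:250,230:430],None,fx=3.8,fy=3.8))
k=snapshot("top"); cv2.imwrite("pics/top2.png",cv2.resize(k["image"][100:280,280:480],None,fx=3,fy=3))
E
```

```text
2.3 [ 0.46411219 -0.372709    0.01279598] [-8.64516575e-01  8.00717791e-01  1.64679619e+00  1.03667151e-03
  6.94740032e-01 -7.86941277e-01] [-0.27075245  0.08056143 -0.09554119] -0.0903795093241655
```

View pics/side2.png

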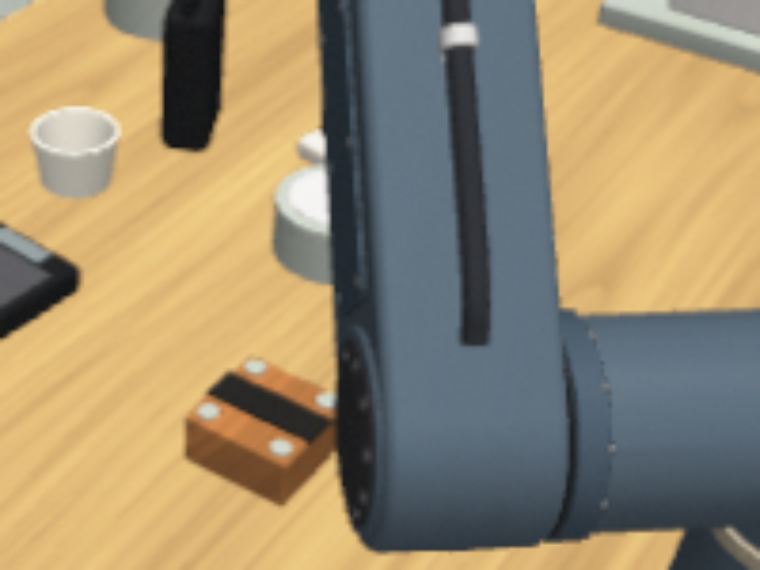

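View pics/top2.png

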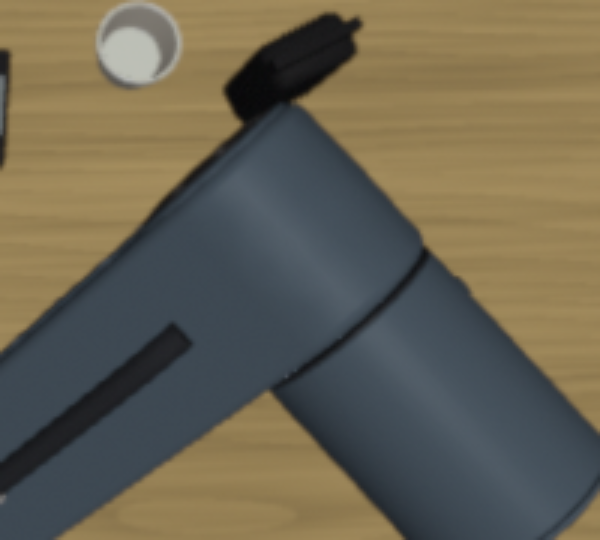

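The descent made no contact (forces under 0.5 N); the arm hides the tin in both views. I now nudge forward until the tin sits in the fingers.

{"api": "play_rows", "payload": {"series": [[0,0,-0.004,0],[0,0,-0.008,0],[0,0,-0.012,0],[0,0,-0.016,0],[0,0,-0.02,0],[0,0,-0.024,0],[0,0,-0.028,0],[0,0,-0.032,0],[0,0,-0.036,0],[0,0,-0.04,0]]}}

```text
t: 3.4
tcp_pos: [0.4678, -0.3329, 0.0134]
tool_rot: [0.519, 0.48, -0.519, 0.481]
force: [-0.5, -3.4, 1.3]
finger_gap: 0.799
```

```bash
python3 - <<'E'
from h import *
from station import snapshot
s=st(); print(s["t"],s["tcp_pos"],s["force"],yaw(s))
k=snapshot("side"); np.savez("side3.npz",**k); cv2.imwrite("pics/side3.png",cv2.resize(k["image"][100:250,230:430],None,fx=3.8,fy=3.8))
k=snapshot("top"); np.savez("top3.npz",**k);cv2.imwrite("pics/top3.png",cv2.resize(k["image"][100:280,220:420],None,fx=3,fy=3))
E
```

```text
3.4 [ 0.46779273 -0.33294286  0.01344609] [-0.45249662 -3.36186279  1.3081109 ] -0.0755677614201744
```

View pics/side3.png

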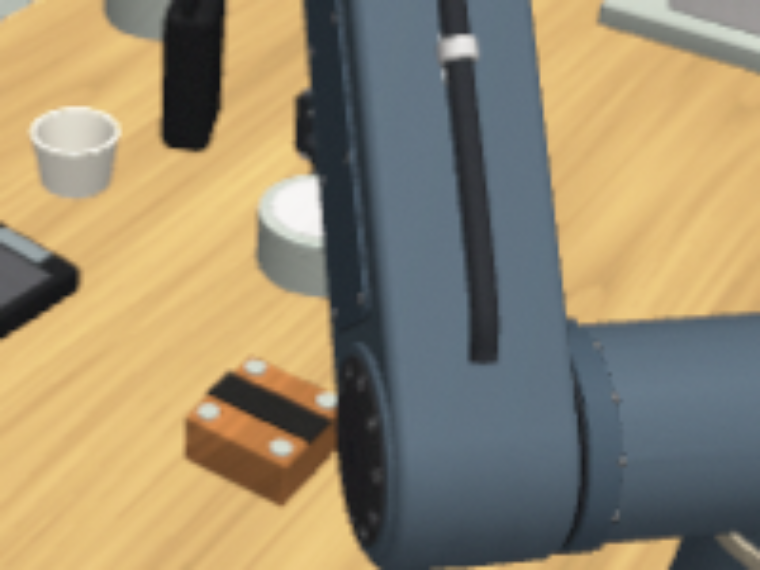

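View pics/top3.png

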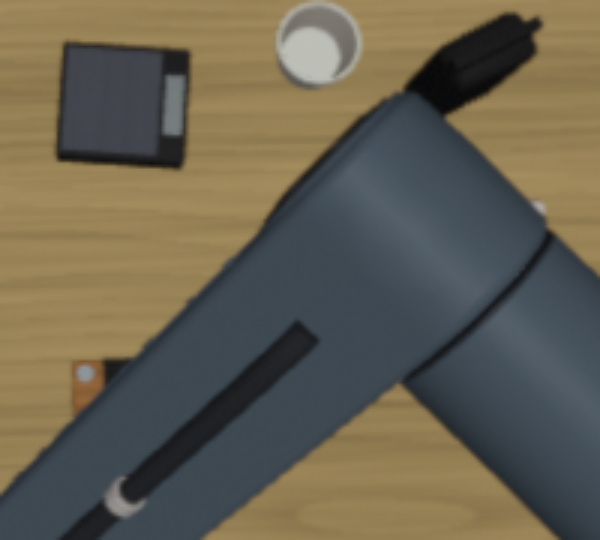

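The tin is pushed along by about 3.4 N and now sits at around side crop (290,235). I overlay the predicted cradle position.

```bash
cat >> h.py <<'E'
def overlay(k,c,name,box,f,extra=()):
    im=k["image"].copy(); r0,r1,c0,c1=box
    im=cv2.resize(im[r0:r1,c0:c1],None,fx=f,fy=f)
    a=np.linspace(0,2*np.pi,90)
    for z,col in((.055,(0,0,255)),(0,(0,255,0))):
        p=proj(k,np.c_[c[0]+.056*np.cos(a),c[1]+.056*np.sin(a),a*0+z])
        q=((p+.5-[c0,r0])*f).astype(int); cv2.polylines(im,[q.reshape(-1,1,2)],True,col,1)
    cv2.imwrite(name,im)
E
python3 - <<'E'
from h import *
k=load("side3"); t=np.array([.4678,-.3329])
overlay(k,t+.0555*D,"pics/ov3.png",(130,200,280,380),7)
k0=load("side0"); overlay(k0,[.4694,-.2996],"pics/ov0.png",(130,200,280,380),7)
E
```

```text
(no output)
```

View pics/ov3.png

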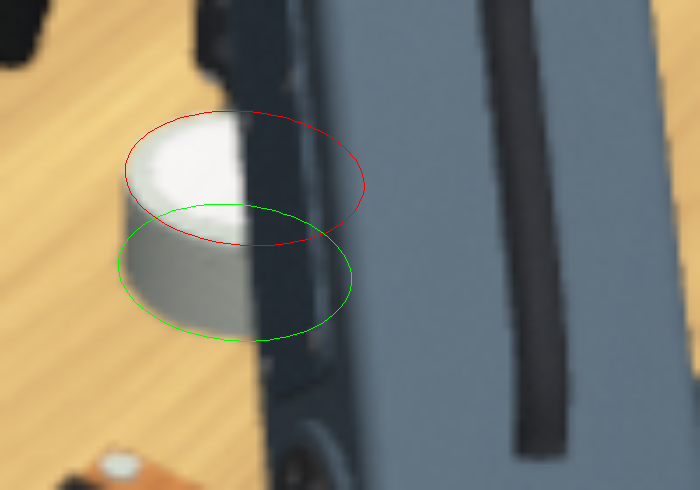

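View pics/ov0.png

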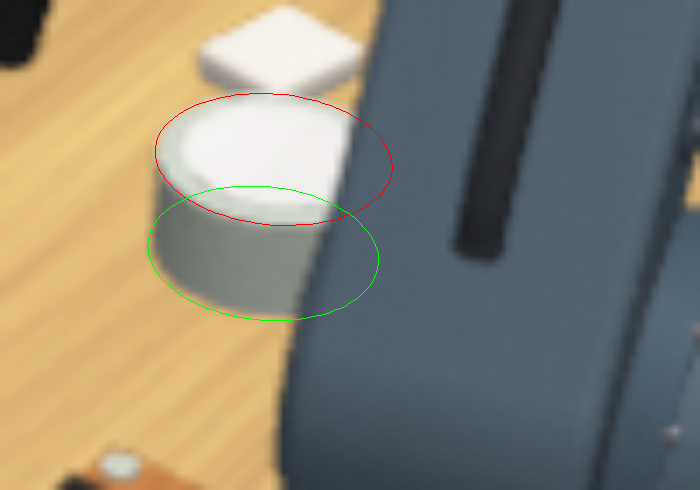

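```bash
python3 - <<'E'
from h import *
s=st(); t0=s["tcp_pos"][:2]+.0555*D; print(t0)
for w in [(.497,-.19),(.516,-.12),(.516,-.02),(.512,.02),tuple(SEAT-.09*D),tuple(SEAT-.035*D)]:
    d=np.array(w)-t0; r=rel(s,[*(s["tcp_pos"][:2]+d),.012]); print(w,r.round(4))
E
```

```text
[ 0.47191137 -0.27678068]
(0.497, -0.19) [ 0.0015  0.0182 -0.0885]
(0.516, -0.12) [ 0.0015  0.0317 -0.1597]
(0.516, -0.02) [ 0.0016  0.0239 -0.2594]
(0.512, 0.02) [ 0.0016  0.0168 -0.299 ]
(np.float64(0.48239528746858634), np.float64(0.19926525229957714)) [ 0.0018 -0.0267 -0.4754]
(np.float64(0.4866148340155614), np.float64(0.25410315367205777)) [ 0.0018 -0.0267 -0.5304]
```

{"api": "play_rows", "payload": {"series": [[0,0.001,-0.006,0],[0,0.002,-0.013,0],[0,0.004,-0.021,0],[0,0.0055,-0.029,0],[0,0.007,-0.037,0],[0,0.009,-0.045,0],[0,0.0105,-0.053,0],[0.001,0.012,-0.061,0],[0.001,0.014,-0.069,0],[0.001,0.0155,-0.077,0],[0.001,0.0175,-0.085,0],[0.001,0.019,-0.093,0],[0.001,0.021,-0.101,0],[0.001,0.0225,-0.109,0],[0.001,0.024,-0.117,0],[0.001,0.026,-0.125,0],[0.001,0.0275,-0.133,0],[0.001,0.029,-0.141,0],[0.001,0.0305,-0.149,0],[0.001,0.0315,-0.155,0]]}}

```text
t: 5.5
tcp_pos: [0.5112, -0.1792, 0.0125]
tool_rot: [0.519, 0.48, -0.519, 0.48]
force: [-2.0, -4.6, 3.9]
finger_gap: 0.797
```

```bash
python3 - <<'E'
from h import *
from station import snapshot
s=st(); t0=s["tcp_pos"][:2]+.0555*D; print(s["t"],s["tcp_pos"],s["force"],yaw(s),t0)
k=snapshot("side"); overlay(k,t0,"pics/ov4.png",(110,250,180,380),3.8)
k=snapshot("top"); overlay(k,t0,"pics/ov4t.png",(90,270,200,420),3.4)
for w in [(.516,-.02),(.512,.02),tuple(SEAT-.09*D),tuple(SEAT-.035*D)]:
    d=np.array(w)-t0; r=rel(s,[*(s["tcp_pos"][:2]+d),.012]); print(np.round(w,3),r.round(4))
E
```

```text
5.5 [ 0.51124529 -0.17916217  0.01247263] [-1.99718065 -4.60416733  3.91618222] -0.056788377253781164 [ 0.5155032  -0.12382574]
[ 0.516 -0.02 ] [ 0.0006 -0.0076 -0.1035]
[0.512 0.02 ] [ 0.0006 -0.0147 -0.1431]
[0.482 0.199] [ 0.0008 -0.0581 -0.3195]
[0.487 0.254] [ 0.0009 -0.0582 -0.3745]
```

View pics/ov4.png

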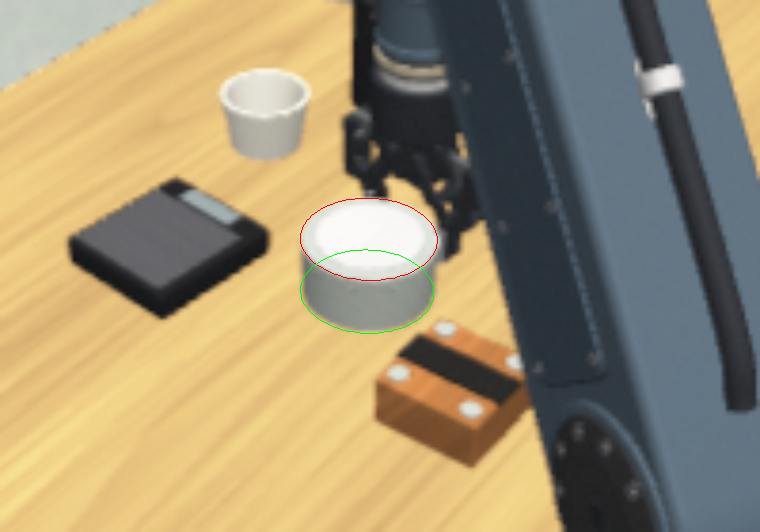

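View pics/ov4t.png

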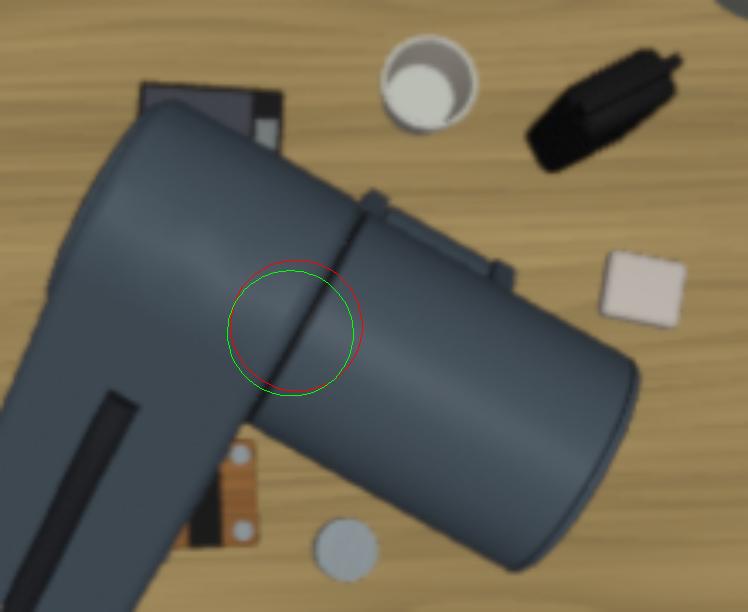

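The tin is well cradled and follows the model; the gap ahead is clear.

{"api": "play_rows", "payload": {"series": [[0.0005,0,-0.005,0],[0.0005,-0.001,-0.012,0],[0.0005,-0.0015,-0.02,0],[0.0005,-0.002,-0.028,0],[0.0005,-0.0025,-0.036,0],[0.0005,-0.003,-0.044,0],[0.0005,-0.004,-0.052,0],[0.0005,-0.0045,-0.06,0],[0.0005,-0.005,-0.068,0],[0.0005,-0.0055,-0.076,0],[0.0005,-0.006,-0.084,0],[0.0005,-0.007,-0.092,0],[0.0005,-0.0075,-0.1,0],[0.0005,-0.009,-0.108,0],[0.0005,-0.01,-0.116,0],[0.0005,-0.0115,-0.124,0],[0.0005,-0.013,-0.132,0],[0.0005,-0.0145,-0.14,0],[0.0005,-0.0165,-0.148,0],[0.0005,-0.018,-0.154,0]]}}

```text
t: 7.6
tcp_pos: [0.505, -0.0227, 0.0121]
tool_rot: [0.52, 0.481, -0.518, 0.48]
force: [-0.1, -1.3, -2.2]
finger_gap: 0.801
```

```bash
python3 - <<'E'
from h import *
from station import snapshot
s=st(); t0=s["tcp_pos"][:2]+.0555*D; print(s["t"],s["tcp_pos"],s["force"],yaw(s),t0)
k=snapshot("side"); overlay(k,t0,"pics/ov5.png",(110,310,90,340),3)
for w in [tuple(SEAT-.09*D),tuple(SEAT-.035*D)]:
    d=np.array(w)-t0; r=rel(s,[*(s["tcp_pos"][:2]+d),.012]); print(np.round(w,3),r.round(4))
E
```

```text
7.6 [ 0.50500381 -0.02269447  0.01213039] [-0.08055276 -1.29575538 -2.17815242] -0.053002919011646554 [0.50926171 0.03264195]
[0.482 0.199] [ 0.0005 -0.0397 -0.164 ]
[0.487 0.254] [ 0.0006 -0.0398 -0.219 ]
```

View pics/ov5.png

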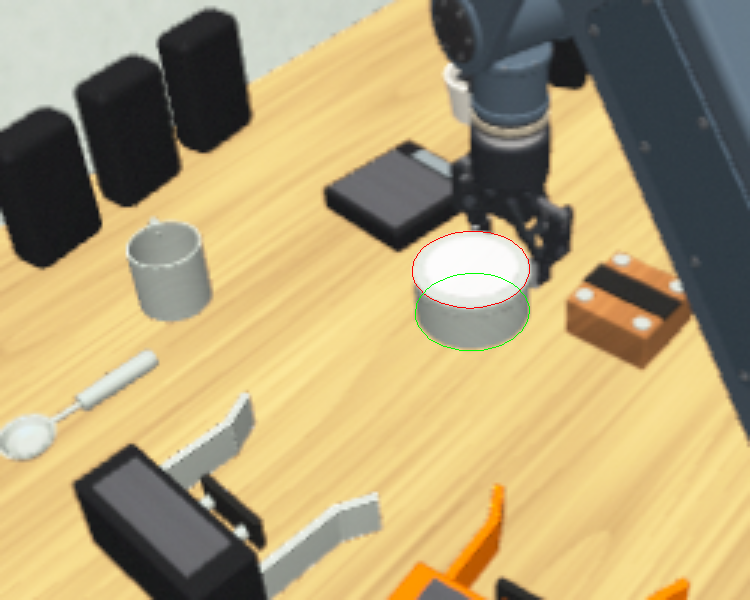

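{"api": "play_rows", "payload": {"series": [[0.0003,-0.001,-0.006,0],[0.0003,-0.002,-0.013,0],[0.0003,-0.004,-0.021,0],[0.0003,-0.006,-0.029,0],[0.0003,-0.008,-0.037,0],[0.0003,-0.01,-0.045,0],[0.0003,-0.0125,-0.053,0],[0.0003,-0.0145,-0.061,0],[0.0003,-0.017,-0.069,0],[0.0003,-0.019,-0.077,0],[0.0003,-0.021,-0.085,0],[0.0003,-0.0235,-0.093,0],[0.0003,-0.0255,-0.101,0],[0.0003,-0.0275,-0.109,0],[0.0003,-0.03,-0.117,0],[0.0003,-0.032,-0.125,0],[0.0003,-0.0345,-0.133,0],[0.0003,-0.0365,-0.141,0],[0.0003,-0.0385,-0.149,0],[0.0003,-0.0395,-0.155,0]]}}

```text
t: 9.65
tcp_pos: [0.4765, 0.1365, 0.0122]
tool_rot: [0.519, 0.482, -0.519, 0.479]
force: [0.4, -2.8, -0.5]
finger_gap: 0.798
```

```bash
cat >> h.py <<'E'
def dockov(k,c,name,box,f):
    overlay(k,c,name,box,f); im=cv2.imread(name); r0,r1,c0,c1=box
    for sgn in(1,-1):
        P=[[*(SEAT+x*D+sgn*y*N),.04] for x,y in((-17,83),(15,64),(95,64))for x,y in[(x/1e3,y/1e3)]]
        q=((proj(k,P)+.5-[c0,r0])*f).astype(int); cv2.polylines(im,[q.reshape(-1,1,2)],False,(255,0,255),1)
    for z in(.075,0):
        q=((proj(k,[[*(SEAT+.095*D+y*N),z] for y in(-.08,.08)])+.5-[c0,r0])*f).astype(int); cv2.polylines(im,[q.reshape(-1,1,2)],False,(255,0,255),1)
    cv2.imwrite(name,im)
E
python3 - <<'E'
from h import *
from station import snapshot
s=st(); t0=s["tcp_pos"][:2]+.0555*D; print(s["t"],s["tcp_pos"],s["force"],yaw(s),t0)
k=snapshot("side"); np.savez("side6.npz",**k); dockov(k,t0,"pics/ov6.png",(200,350,100,290),4)
k=snapshot("top"); np.savez("top6.npz",**k); dockov(k,t0,"pics/ov6t.png",(150,240,70,200),6)
for w in [tuple(SEAT-.09*D),tuple(SEAT-.035*D)]:
    d=np.array(w)-t0; r=rel(s,[*(s["tcp_pos"][:2]+d),.012]); print(np.round(w,3),r.round(4))
E
```

```text
9.65 [0.47651503 0.13647906 0.01220795] [ 0.41585654 -2.79179745 -0.5182455 ] -0.0007751829744506722 [0.48077294 0.19181548]
[0.482 0.199] [ 0.0002  0.001  -0.0076]
[0.487 0.254] [ 0.0004  0.001  -0.0626]
```

View pics/ov6.png

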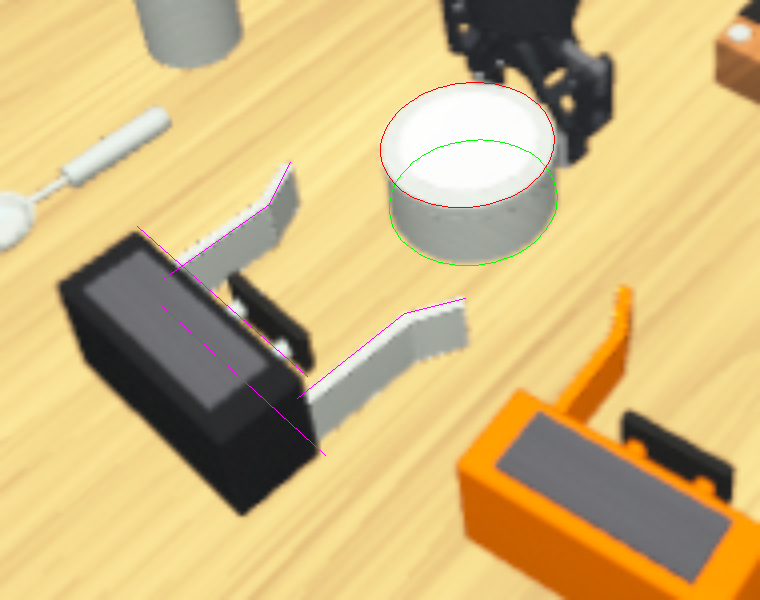

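View pics/ov6t.png

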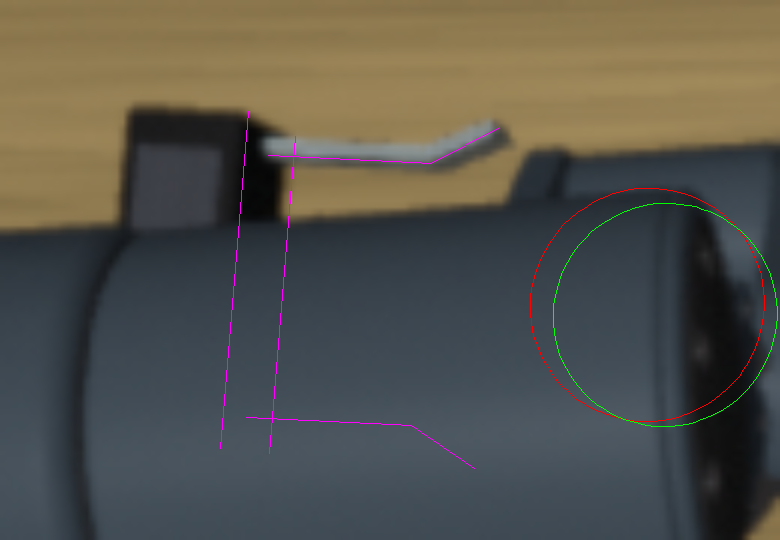

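```bash
python3 - <<'E'
from h import *
k=load("side6"); dockov(k,[.4808,.1918],"pics/z6.png",(236,306,135,225),8)
E
```

```text
(no output)
```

View pics/z6.png

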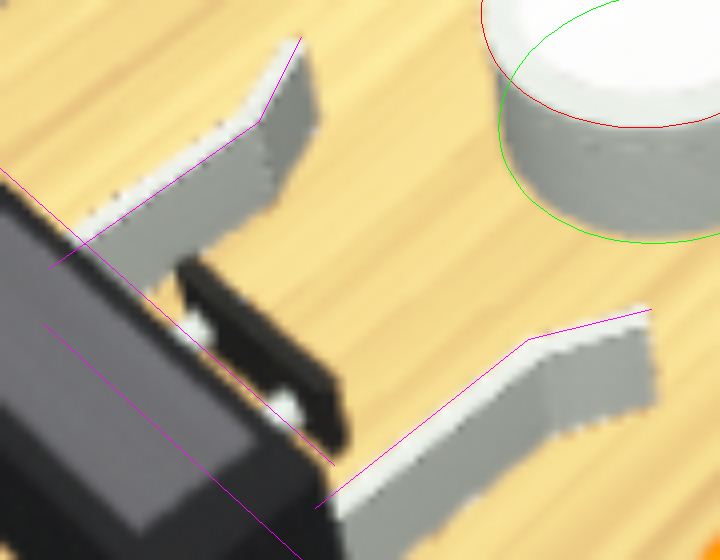

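The dock fit matches both views to within about 1 mm. I push in slowly to just short of the plate range.

{"api": "play_rows", "payload": {"series": [[0.0003,0.0005,-0.005,0],[0.0003,0.001,-0.011,0],[0.0003,0.001,-0.017,0],[0.0003,0.001,-0.023,0],[0.0003,0.001,-0.029,0],[0.0003,0.001,-0.035,0],[0.0003,0.001,-0.041,0],[0.0003,0.001,-0.047,0],[0.0003,0.001,-0.053,0],[0.0003,0.001,-0.058,0],[0.0003,0.001,-0.063,0],[0.0003,0.001,-0.067,0],[0.0003,0.001,-0.07,0],[0.0003,0.001,-0.073,0],[0.0003,0.001,-0.076,0],[0.0003,0.001,-0.079,0],[0.0003,0.001,-0.081,0],[0.0003,0.001,-0.083,0],[0.0003,0.001,-0.085,0],[0.0003,0.001,-0.087,0]]}}

```text
t: 11.75
tcp_pos: [0.4842, 0.2235, 0.0122]
tool_rot: [0.519, 0.482, -0.518, 0.479]
force: [0.3, -2.0, -0.3]
finger_gap: 0.797
```

```bash
cat >> h.py <<'E'
def rep():
    s=st(); t0=s["tcp_pos"][:2]+.0555*D; e=t0-SEAT
    print("t %.2f z %.4f dock x,y mm %.1f %.1f  F along D %.2f lat %.2f z %.2f spin %.2f"%(s["t"],s["tcp_pos"][2],1e3*e@D,1e3*e@N,-s["force"][:2]@D,s["force"][:2]@N,s["force"][2],yaw(s)))
    return s,t0
E
python3 - <<'E'
from h import *
from station import snapshot
s,t0=rep()
k=snapshot("side"); np.savez("side7.npz",**k); dockov(k,t0,"pics/ov7.png",(210,310,130,260),6)
rep()
E
```

```text
t 11.75 z 0.0122 dock x,y mm -10.2 -0.1  F along D 1.98 lat 0.44 z -0.29 spin 0.03
t 11.80 z 0.0122 dock x,y mm -9.9 -0.0  F along D 0.71 lat -0.53 z -1.86 spin 0.03
```

View pics/ov7.png

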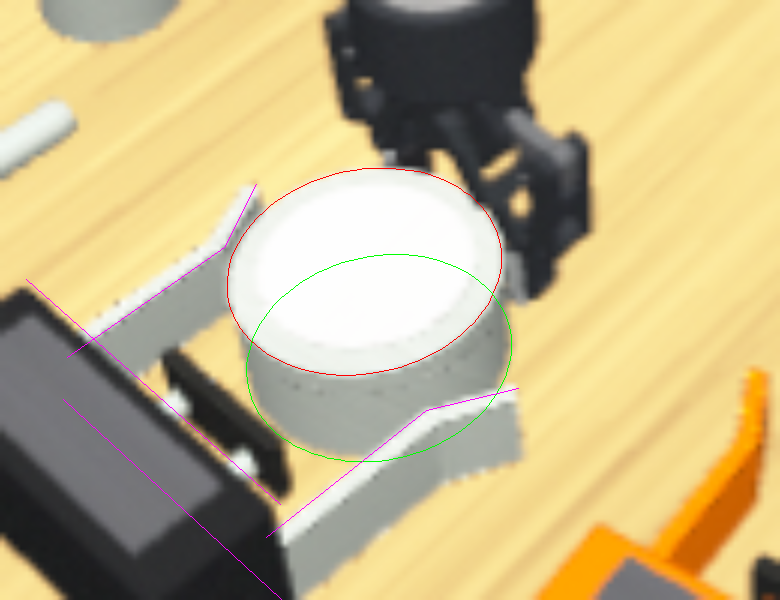

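{"api": "play_rows", "payload": {"series": [[0,0,-0.001,0],[0,0,-0.002,0],[0,0,-0.003,0],[0,0,-0.004,0],[0,0,-0.005,0]]}}

```text
t: 12.3
tcp_pos: [0.4847, 0.2289, 0.0122]
tool_rot: [0.519, 0.482, -0.518, 0.479]
force: [-0.5, -1.5, -1.0]
finger_gap: 0.803
```

```bash
python3 -c "
from h import *
rep()"
```

```text
t 12.30 z 0.0122 dock x,y mm -4.8 -0.0  F along D 1.54 lat -0.42 z -1.01 spin 0.03
```

{"api": "play_rows", "payload": {"series": [[0,0,-0.001,0],[0,0,-0.002,0],[0,0,-0.003,0]]}}

```text
t: 12.6
tcp_pos: [0.4849, 0.2319, 0.0122]
tool_rot: [0.519, 0.482, -0.518, 0.479]
force: [0.5, -2.1, -1.3]
finger_gap: 0.805
```

```bash
python3 -c "
from h import *
rep()"
```

```text
t 12.60 z 0.0122 dock x,y mm -1.7 -0.0  F along D 2.09 lat 0.66 z -1.27 spin 0.03
```

{"api": "play_rows", "payload": {"series": [[0,0,-0.001,0],[0,0,-0.002,0],[0,0,-0.003,0]]}}

```text
t: 12.9
tcp_pos: [0.4851, 0.235, 0.0122]
tool_rot: [0.519, 0.482, -0.518, 0.479]
force: [-0.3, -2.9, -0.5]
finger_gap: 0.797
```

```bash
python3 -c "
from h import *
rep()"
```

```text
t 12.90 z 0.0122 dock x,y mm 1.4 -0.0  F along D 2.90 lat -0.07 z -0.49 spin 0.03
```

{"api": "play_rows", "payload": {"series": [[0,0,-0.001,0],[0,0,-0.002,0]]}}

```text
t: 13.1
tcp_pos: [0.4853, 0.2371, 0.0122]
tool_rot: [0.519, 0.482, -0.518, 0.479]
force: [0.2, -1.6, -1.2]
finger_gap: 0.798
```

```bash
python3 -c "
from h import *
rep()"
```

```text
t 13.10 z 0.0122 dock x,y mm 3.4 -0.0  F along D 1.58 lat 0.28 z -1.21 spin 0.03
```

{"api": "play_rows", "payload": {"series": [[0,0,-0.001,0],[0,0,-0.002,0]]}}

```text
t: 13.3
tcp_pos: [0.4854, 0.2392, 0.0122]
tool_rot: [0.519, 0.482, -0.518, 0.479]
force: [-1.4, -1.8, -1.0]
finger_gap: 0.8
```

```bash
python3 -c "
from h import *
rep()"
```

```text
t 13.30 z 0.0122 dock x,y mm 5.5 -0.0  F along D 1.94 lat -1.21 z -1.04 spin 0.03
```

{"api": "play_rows", "payload": {"series": [[0,0,-0.001,0],[0,0,-0.002,0]]}}

```text
t: 13.5
tcp_pos: [0.4855, 0.2412, 0.0122]
tool_rot: [0.519, 0.482, -0.518, 0.479]
force: [0.8, -3.8, -0.7]
finger_gap: 0.797
```

```bash
python3 -c "
from h import *
rep()"
```

```text
t 13.50 z 0.0122 dock x,y mm 7.5 -0.1  F along D 3.72 lat 1.10 z -0.67 spin 0.03
```

{"api": "play_rows", "payload": {"series": [[0,0,-0.001,0],[0,0,-0.002,0]]}}

```text
t: 13.7
tcp_pos: [0.4855, 0.2426, 0.0122]
tool_rot: [0.519, 0.482, -0.519, 0.48]
force: [-0.1, -6.4, -0.1]
finger_gap: 0.8
```

```bash
python3 -c "
from h import *
rep()
from station import snapshot
s,t0=rep()
k=snapshot('side'); dockov(k,t0,'pics/ov8.png',(210,310,130,260),6)"
```

```text
t 13.70 z 0.0122 dock x,y mm 8.9 -0.2  F along D 6.37 lat 0.43 z -0.11 spin 0.05
t 13.70 z 0.0122 dock x,y mm 8.9 -0.2  F along D 6.37 lat 0.43 z -0.11 spin 0.05
```

View pics/ov8.png

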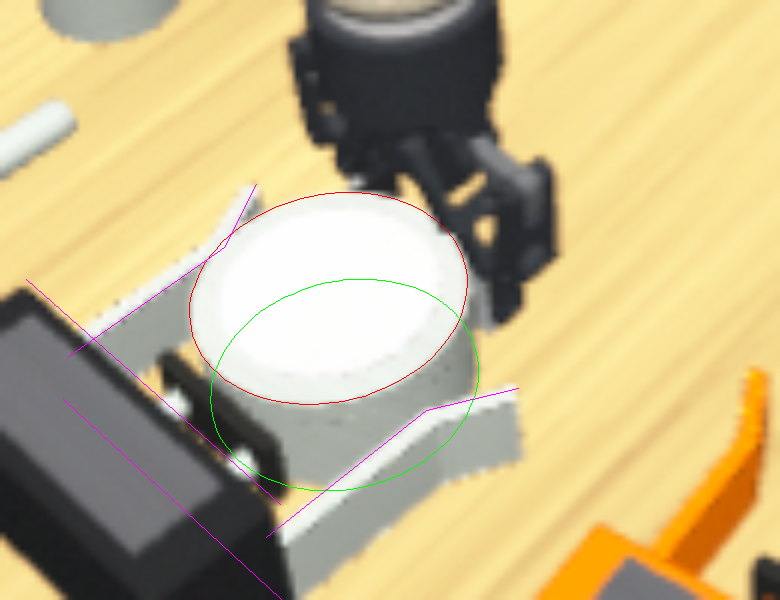

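The plate was first felt at dock x of about 7 mm, and the force has risen from about 2 N to 6.4 N. I press a bit more towards about 10 N total.

{"api": "play_rows", "payload": {"series": [[0,0,-0.001,0],[0,0,-0.0015,0],[0,0,-0.0015,0]]}}

```text
t: 14.05
tcp_pos: [0.4855, 0.2432, 0.0122]
tool_rot: [-0.518, -0.482, 0.519, -0.48]
force: [0.4, -7.2, -0.4]
finger_gap: 0.801
```

```bash
python3 -c "
from h import *
rep()"
```

```text
t 14.05 z 0.0122 dock x,y mm 9.6 -0.2  F along D 7.19 lat 0.94 z -0.44 spin 0.06
```

{"api": "play_rows", "payload": {"series": [[0,0,-0.001,0],[0,0,-0.002,0],[0,0,-0.0025,0],[0,0,-0.0025,0]]}}

```text
t: 14.45
tcp_pos: [0.4855, 0.2442, 0.0122]
tool_rot: [-0.517, -0.481, 0.52, -0.48]
force: [0.3, -9.3, 1.7]
finger_gap: 0.8
```

```bash
python3 -c "
from h import *
rep()"
```

```text
t 14.45 z 0.0122 dock x,y mm 10.5 -0.3  F along D 9.30 lat 0.98 z 1.70 spin 0.08
```

{"api": "play_rows", "payload": {"series": [[0,0,-0.001,0],[0,0,-0.002,0],[0,0,-0.0025,0],[0,0,-0.0025,0],[0,0,-0.0025,0],[0,0,-0.0025,0]]}}

```text
t: 15.05
tcp_pos: [0.4855, 0.2448, 0.0123]
tool_rot: [-0.516, -0.481, 0.521, -0.481]
force: [1.3, -11.3, 1.3]
finger_gap: 0.796
```

```bash
python3 -c "
from h import *
rep()"
```

```text
t 15.05 z 0.0123 dock x,y mm 11.2 -0.4  F along D 11.16 lat 2.11 z 1.29 spin 0.09
```

Total is about 11 N, or about 9 N on the plate. I hold it there.

{"api": "play_rows", "payload": {"series": [[0,0,-0.0019,0],[0,0,-0.0019,0],[0,0,-0.0019,0],[0,0,-0.0019,0],[0,0,-0.0019,0],[0,0,-0.0019,0],[0,0,-0.0019,0],[0,0,-0.0019,0],[0,0,-0.0019,0],[0,0,-0.0019,0]]}}

```text
t: 16.05
tcp_pos: [0.4855, 0.2448, 0.0123]
tool_rot: [-0.515, -0.481, 0.521, -0.481]
force: [-0.1, -11.4, 0.8]
finger_gap: 0.802
```

```bash
python3 -c "
from h import *
rep()"
```

```text
t 16.05 z 0.0123 dock x,y mm 11.1 -0.4  F along D 11.37 lat 0.74 z 0.75 spin 0.09
```

{"api": "play_rows", "payload": {"series": [[0,0,-0.0019,0],[0,0,-0.0019,0],[0,0,-0.001,0],[0,0,0,0],[0,0,0.001,0],[0,0,0.002,0],[0,0,0.003,0],[0,0,0.004,0],[0,0,0.005,0],[0,0,0.006,0],[0,0,0.008,0],[0,0,0.011,0],[0,0,0.015,0],[0,0,0.02,0],[0,0,0.026,0],[0,0,0.034,0],[0,0,0.042,0],[0,0,0.05,0],[0,0,0.058,0],[0,0,0.064,0]]}}

```text
t: 18.05
tcp_pos: [0.4806, 0.1801, 0.0127]
tool_rot: [-0.516, -0.481, 0.522, -0.481]
force: [0.0, 1.0, -0.6]
finger_gap: 0.801
```

{"api": "play_rows", "payload": {"series": [[-0.02,0,0.006,0],[-0.04,0,0.015,0],[-0.07,0,0.03,0],[-0.1,0,0.05,0],[-0.12,0,0.08,0],[-0.13,0,0.11,0],[-0.13,0,0.13,0],[-0.13,0,0.13,0],[-0.13,0,0.13,0],[-0.13,0,0.13,0],[-0.13,0,0.13,0]]}}

```text
t: 19.15
tcp_pos: [0.4713, 0.0521, 0.1432]
tool_rot: [-0.515, -0.481, 0.521, -0.481]
force: [0.2, -0.6, -0.8]
finger_gap: 0.8
```

```bash
python3 - <<'E'
from h import *
from station import snapshot
s,_=rep(); print(s["tcp_pos"],s["force"])
k=snapshot("side"); np.savez("side9.npz",**k); P=cloud(k)
t0=SEAT+.006*D
hsv=cv2.cvtColor(k["image"],cv2.COLOR_BGR2HSV); m=(P[...,2]>.048)&(P[...,2]<.062)&(np.linalg.norm(P[...,:2]-t0,axis=-1)<.075)&(hsv[...,1]<60)
q=P[m][:,:2].astype(np.float32); c,r=cv2.minEnclosingCircle(q*1000); print(len(q),c,r); c=np.array(c)/1000; e=c-SEAT; print("dock x,y mm",1e3*e@D,1e3*e@N)
dockov(k,c,"pics/ov9.png",(210,310,130,260),6)
k=snapshot("top"); cv2.imwrite("pics/top9.png",k["image"])
E
```

```text
t 19.15 z 0.1432 dock x,y mm -182.1 0.2  F along D 0.56 lat 0.23 z -0.76 spin 0.14
[0.47128837 0.0520815  0.14323429] [ 0.18304001 -0.5719916  -0.762331  ]
1351 (489.46978759765625, 296.9940490722656) 57.83202362060547
dock x,y mm 7.9835145684196895 -0.44400848408517046
```

View pics/ov9.png

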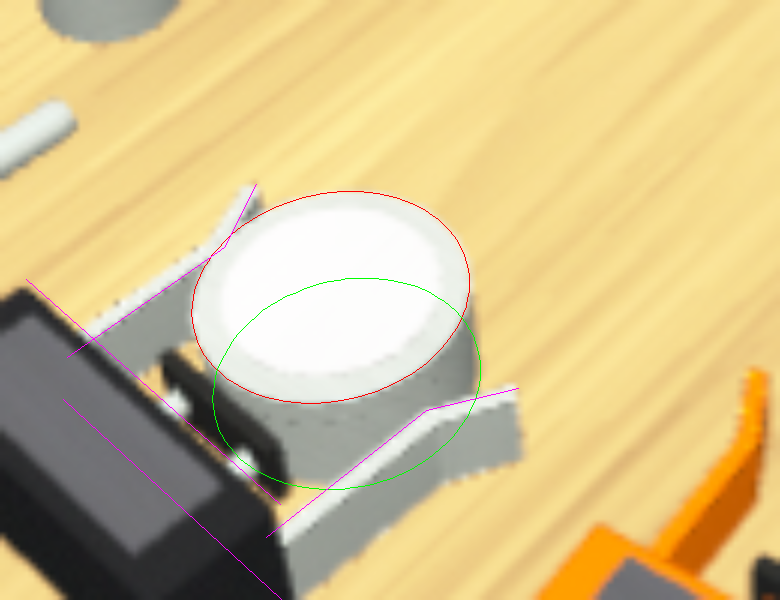

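View pics/top9.png

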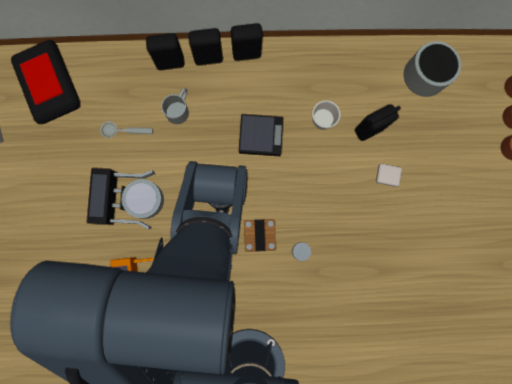

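The tin stands in the dock at about x = 8 mm, y = -0.4 mm. All bystanders are at their starting pixels and the arm is clear.

```bash
python3 -c "
from station import manip
print(manip.sign_off())"
```

```text
the job is handed in; nothing more can be done
None
```

The tin is standing in the black dock and the job is handed in; it took about 19 s of the 72 s. I pushed it, cradled between the fingers opened to 80%, through the gap between scale and stand and into the dock. No touch on either obstacle showed in the force readings or pictures.

- **Pressing:** I felt the plate at about x = 7 mm in the dock's frame. I pressed to about 11 N total against about 2 N of sliding force. That is 8–9 N on the plate by both force and travel, held a little over a second. I then backed off slowly.
- **Last checks:** The tin stands flat about 8 mm past the seat point and 0.4 mm off the centre line, with the gripper clear. In the top view the bystanders, scale and stand look unmoved.
- **Disagreements:** No check failed. The force readings wandered by about ±1 N, so the plate force is only known to about that. The final fit gave a tin radius of 57.8 mm instead of 56 mm, so the final position may be off by a millimetre or two.

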